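Trace a gearbox joint with the leak probe and hold the bleed valve flush

TASK

Leak-check the gearbox casing: take the probe from its holder and, keeping it upright, guide its tip slowly (2 to 3 cm/s) along the whole dark joint line on top of the casing, touching it lightly or within about 5 mm above it, from the end far from the brass bleed valve to the end beside it. Then press the valve's sprung plunger with the probe's tip until the plunger's head is flush with the rim of its guard ring, and keep it there: the job finishes while you are still holding the probe and the plunger down, not letting go. Be gentle with the casing and leave the other things on the bench where they are.

Things in the scene. Friction and masses are not known exactly. Their poses are not given: they have to be found in the camera images.
- probe: leak probe, 140 mm: black square handle 24 x 24 mm, 85 mm long, above a round steel shaft 8 mm thick, 55 mm long; 0.08 to 0.17 kg. Starts upright in its holder, the handle's lower end resting on the holder's top. Origin: the tip; z runs up the shaft (handle from z = 55 to 140 mm); x, y square to the handle's faces. Good grasp: from above, 100 mm above the tip
- holder: fixed wooden block, 70 x 70 mm, 60 mm high, with a 15 mm vertical hole through its middle in which the probe's shaft stands loosely (5 mm above the bench). It can be left or right of the robot's centre line. Origin: centre of the underside
- casing: gearbox casing fixed to the bench, on the other side of the centre line from the holder: aluminium box 130 (local x) x 220 (y) mm on a 170 x 240 mm board; top deck 60 mm above the bench. A zig-zag flange 24 mm wide, 6 mm high, bears the dark joint line; 4 mm bolt heads beside it. Brass bleed valve at local x -30, y +66 mm. Origin: centre of underside, z up
- seam0 (a point): point on the dark joint line, 66 mm above the bench: the start, at the end of the joint farther from the bleed valve. The joint is straight from seam0 to seam2 (55 mm), to seam4 (63 mm), to seam6 (55 mm)
- seam1 (a point): point on the dark joint line, 66 mm above the bench: halfway along the first straight leg (27 mm on)
- seam2 (a point): point on the dark joint line, 66 mm above the bench: the first bend
- seam3 (a point): point on the dark joint line, 66 mm above the bench: halfway along the slanting middle leg
- seam4 (a point): point on the dark joint line, 66 mm above the bench: the second bend
- seam5 (a point): point on the dark joint line, 66 mm above the bench: halfway along the last straight leg
- seam6 (a point): point on the dark joint line, 66 mm above the bench: the finish, the end of the joint beside the bleed valve
- plunger_top (a point): centre of the top of the bleed valve's steel plunger head, a flat disc 22 mm across; it moves down with the plunger. At rest it stands 93 mm above the bench, 8 mm proud of the guard ring
- guard_rim (a point): centre of the bleed valve's brass guard ring at the level of its rim, 85 mm above the bench; ring 34 mm inside, 42 mm outside diameter. The plunger head is flush when its top is level with this point. Does not move
- plunger (a joint): how far the bleed valve's plunger is pressed straight down, m: 0 at rest, 0.008 flush with the guard ring's rim, 0.014 at its stop. Spring-loaded: about 2 N to start, 6 N at flush, 9 N at the stop; springs back when let go
- bearing: bystander, loose: steel ball bearing lying flat, 52 mm across, 15 mm high, close to the probe's holder; origin: centre of underside
- socket: bystander, loose: steel wrench socket standing upright, 26 mm across, 50 mm high, close to the casing on its local -x side; origin: centre of underside
- wrench: bystander, loose: steel open-ended wrench, 170 mm long, lying flat beyond the casing; origin: its middle
- screwdriver: bystander, loose: screwdriver with black handle, 190 mm long, lying flat beyond the holder; origin: its middle
- oil_filter: bystander, loose: white and grey screw-on oil filter, 72 mm across, 85 mm high, standing at the right side; origin: centre of underside
- spray_can: bystander, loose: spray can, 60 mm across, 190 mm high, standing at the left side; origin: centre of underside
- mug: bystander, loose: white mug, 80 mm across, 90 mm high, standing at the left side; origin: centre of underside
- grease_jar: bystander, loose: low white jar with steel lid, 60 mm across, 60 mm high, standing close in front of the robot; origin: centre of underside
There are look-alikes about, which are no part of the job. What is shaped like the probe but pink is not meant. There is more than one size of the holder; the one meant has the size given above.

How it is judged (in metres and radians):
On the way, in this order (a step that is already met when the one before it is completed fails the run):
1. the probe is lifted clear of its holder in the gripper (height (world z) of probe above 0.068 m and contact force between probe and holder below 0.1 N and contact force between the fingers and probe above 3 N), for 0.1 s.
2. the upright probe's tip is within 10 mm of seam0, moving slower than 6 cm/s (distance between probe and seam0 below 0.01 m and linear speed of probe below 0.06 m/s and angle between probe's own z axis and vertical below 0.45 rad), for 0.15 s.
3. the upright probe's tip is within 10 mm of seam1, moving slower than 6 cm/s (distance between probe and seam1 below 0.01 m and linear speed of probe below 0.06 m/s and angle between probe's own z axis and vertical below 0.45 rad), for 0.15 s.
4. the upright probe's tip is within 10 mm of seam2, moving slower than 6 cm/s (distance between probe and seam2 below 0.01 m and linear speed of probe below 0.06 m/s and angle between probe's own z axis and vertical below 0.45 rad), for 0.15 s.
5. the upright probe's tip is within 10 mm of seam3, moving slower than 6 cm/s (distance between probe and seam3 below 0.01 m and linear speed of probe below 0.06 m/s and angle between probe's own z axis and vertical below 0.45 rad), for 0.15 s.
6. the upright probe's tip is within 10 mm of seam4, moving slower than 6 cm/s (distance between probe and seam4 below 0.01 m and linear speed of probe below 0.06 m/s and angle between probe's own z axis and vertical below 0.45 rad), for 0.15 s.
7. the upright probe's tip is within 10 mm of seam5, moving slower than 6 cm/s (distance between probe and seam5 below 0.01 m and linear speed of probe below 0.06 m/s and angle between probe's own z axis and vertical below 0.45 rad), for 0.15 s.
8. the upright probe's tip is within 10 mm of seam6, moving slower than 6 cm/s (distance between probe and seam6 below 0.01 m and linear speed of probe below 0.06 m/s and angle between probe's own z axis and vertical below 0.45 rad), for 0.15 s.
9. the probe's tip holds the plunger about flush with its guard ring (value of joint plunger between 0.005 and 0.011 m and contact force between probe and casing above 1.5 N and horizontal distance between probe and plunger_top below 0.014 m and contact force between the fingers and probe above 3 N), for 0.5 s.
At the end, for the whole second after the job is handed in: The gripper holds the probe near upright, out of its holder, its tip (not the fingers) on the bleed plunger with more than 1.5 N, the plunger still and pressed 8 mm +- 3 mm (head flush with the guard ring's rim within 3 mm); every bystander within 30 mm of where it began (all of step 9 and velocity of joint plunger between -0.01 and 0.01 m/s and contact force between each of the arm, the fingers and casing below 0.2 N and contact force between probe and holder below 0.1 N and angle between probe's own z axis and vertical below 0.45 rad and distance of each of bearing, socket, wrench, screwdriver, oil_filter, spray_can, mug, grease_jar from where it was at the start of the episode below 0.03 m); the arm keeps its last pose, push and grip.
It fails at once if the probe is driven against the casing with more than 25 N (contact force between probe and casing above 25 N).
It fails at once if a bystander is pushed more than 30 mm (distance of any of bearing, socket, wrench, screwdriver, oil_filter, spray_can, mug, grease_jar from where it was at the start of the episode above 0.03 m).
It also fails if it takes over 64 s, if anything falls off the work surface, if the arm or the gripper's body presses on something with over 40 N, if the wrist force passes 120 N, or if a joint passes its speed limit or range.

ROBOT

A 6-joint arm with a two-finger parallel gripper is mounted at the origin on the work surface. World frame = base frame: x ahead of the robot, y to its left, z up, the work surface at z = 0. Lengths are in mm, angles in rad, forces in N, time in s.
With the tool pointing down it reaches from about 350 to 875 mm from the base axis. Payload 4.2 kg.
Tool frame: the origin (TCP) lies at the very end of the fingers, on their centre line; the grasp point (between the pads) lies arm.grip_depth behind it (arm.grip_depth is the distance from the TCP to the grasp point, in mm); z points along the fingers, y is the direction in which the jaws open and shut (so a half turn about z gives the same grasp; the last joint's range is limited). The gripper opens to 85 mm and grips with 20 to 120 N. Pads are 22 mm wide; open, the fingers measure 114 mm over their backs; the gripper's body (76 mm by 85 mm) begins 54 mm behind the grasp point. The pads swing forward as they close: fully open they stand 13 mm farther back than shut.
Start: joints at [1.561, 0.385, 0.008, 0, -1.194, -0.259], TCP at [165.952, 602.544, 231.312] pointing down, gripper open.
Joint ranges: [-3.14, 3.14], [-1.21, 2.06], [-1.07, 1.41], [-3.16, 2.05], [-2.99, -0.16], [-3.1, 3.1]. Speed limits (rad/s): [2.79, 2.79, 3.14, 3.14, 3.14, 3.14].

INTERFACE

Orientations are given as a unit quaternion [x, y, z, w].
In Python, from bench import arm, optics, workorder gives the robot as it stands. The module is installed in compiled form; this text tells all that it offers.
- The arm moves only by the tool play_rows, never from a script. Its arguments are lists of equal length, an entry for each row: "travel": the shift along the tool's x, y, z in m, a list of three; "rotation": the turn, a rotation vector about the tool's x, y, z in rad, a list of three; "grip": the opening, from 0 (shut) to 1 (fully open). In form: {"travel": [[x, y, z], ...], "rotation": [[rx, ry, rz], ...], "grip": [grip, ...]}. A call has 1 to 12 rows; each row shifts and turns the commanded pose from where the row before left it, along the tool's axes as they then stand; what a row does not reach is not made up. A row lasts 1/12 s, in which the tool goes at most 41.7 mm and 7.16 degrees, less where a joint would pass 70% of its speed; a pose out of reach is approached as far as the arm can. A call is refused whole if a number of a shift passes 0.0417 or a number of a turn 0.125, either way. A call with a gripper value outside its range is refused whole. The fingers move at their own pace and stop on an object; the grip force is fixed at half the most. Time passes only in rows, so rows that do not move let the fingers close. It gives the time, the measured TCP pose, the force and the opening at its end, in the units of the state.
- arm.read_state(): the state, without advancing time (a new reading comes with each control period).
- optics.get_image(name): name is "side" or "top" or "wrist"; returns a dict with "image" (384x512x3 uint8, blue, green, red), "depth" (384x512 float32, mm along the optical axis (not along the pixel's ray), 0 where there is no reading), "camera_matrix" (3x3 intrinsics, pixels), "R" (3x3) and "t" (3): a world point X has camera coordinates R X + t; the wrist camera has in their place "hand_eye" (4x4, takes a point from camera to tool coordinates, whose origin is the TCP and whose axes are the flange's). Camera axes: x right, y down, z forward; pixel columns grow to the right and rows downward; lengths in mm; the calibration is good to about 2 mm. A picture is of the moment at which its call begins: read the wrist's pose just before it.
- workorder.job_done(): hands the job in, once; it reports no verdict.
The state is a dict: "clock": time; "joints": joint angles; "joint_vel": joint speeds; "joint_efforts": joint torques, N m; "position": TCP position; "ee_rot": TCP orientation; "contact_force": force on the tool from outside, world axes, zero at the start; "wrist_torque": the same for the moment, N m; "gripper_width": finger opening in mm.
Only numpy, scipy, OpenCV 4.12 (cv2) and the standard library are available. Lean on these libraries where they do the work, as an engineer would, in place of code of your own. Each camera call takes 0.05 s, during which the arm holds its last target. There are 200 camera calls.

## Working session

There is one attempt and no reset: what is moved stays moved. The work goes in short steps, Python scripts to look and compute and a tool call to move; the robot and the scene stay as the last step left them, time stands still between calls to the robot, and variables do not carry over. Pictures are saved under pics/ and viewed, about 8 in all and at most 12, crops included, and the job is handed in when it is done.

Besides the shell and the picture viewer there is one more tool, called after "Emit:" as name(argument=value, ...) on one line, values as JSON. play_rows: Moves the arm, as the interface text tells. Its arguments: {"type":"object","properties":{"travel":{"type":"array","items":{"type":"array","items":{"type":"number"}}},"rotation":{"type":"array","items":{"type":"array","items":{"type":"number"}}},"grip":{"type":"array","items":{"type":"number"}}},"required":["travel","rotation","grip"]}

```bash
mkdir -p pics; cat > h.py <<'E'
import numpy as np, cv2
from bench import arm, optics, workorder
from scipy.spatial.transform import Rotation as Ro
def grab(n):
    s=arm.read_state(); d=optics.get_image(n)
    if n=="wrist":
        T=np.eye(4);T[:3,:3]=Ro.from_quat(s["ee_rot"]).as_matrix();T[:3,3]=s["position"]
        M=np.linalg.inv(T@np.array(d["hand_eye"])); d["R"]=M[:3,:3]; d["t"]=M[:3,3]
    d["R"]=np.array(d["R"]);d["t"]=np.array(d["t"]).ravel();d["K"]=np.array(d["camera_matrix"])
    return d
def ray(d,u,v,z):
    c=-d["R"].T@d["t"]; r=d["R"].T@np.linalg.inv(d["K"])@np.array([u,v,1.])
    return c+r*(z-c[2])/r[2]
def pix(d,X):
    p=d["K"]@(d["R"]@np.array(X,float)+d["t"]); return p[:2]/p[2]
def cloud(d):
    v,u=np.mgrid[:384,:512]; z=d["depth"]
    P=np.stack([u*z,v*z,z],-1)@np.linalg.inv(d["K"]).T
    return (P-d["t"])@d["R"]
E
python3 - <<'E'
from h import *
print(arm.read_state(),arm.grip_depth)
a=grab("top");b=grab("side")
for n,d in(("top",a),("side",b)):
    np.save(f"{n}.npy",d,allow_pickle=True); print(n,-d["R"].T@d["t"],d["R"][2])
    cv2.imwrite(f"pics/{n}.png",cv2.resize(d["image"],(800,600),interpolation=cv2.INTER_CUBIC))
E
```

```text
{'clock': 0.0, 'joints': array([ 1.56058082e+00,  3.85554888e-01,  6.65163324e-03, -5.17099823e-04,
       -1.19393780e+00, -2.58634296e-01]), 'joint_vel': array([-0.00021238, -0.00055735,  0.00049574,  0.0017732 ,  0.00051984,
        0.00109657]), 'joint_efforts': array([ 2.11373972e-04, -3.92287660e+01,  1.88396770e+01,  4.18592423e+00,
       -4.58639493e-03,  4.32819945e-06]), 'position': array([165.81536568, 602.02421821, 230.22996467]), 'ee_rot': array([ 9.90965235e-01, -1.34114878e-01, -1.11796254e-04,  1.04426188e-03]), 'contact_force': array([-0.63706653,  0.13155654,  0.57961729]), 'wrist_torque': array([-0.01399534,  0.01037846,  0.01939167]), 'gripper_width': 85.57381860072927} 18.700000000000003
top [ 361.39871447   -5.54364847 1132.80939939] [ 1.96859892e-01 -9.23260809e-04 -9.80431196e-01]
side [ 235.70563598 -830.42998804  669.08657964] [ 0.29908335  0.78859606 -0.5372759 ]
```

View pics/top.png

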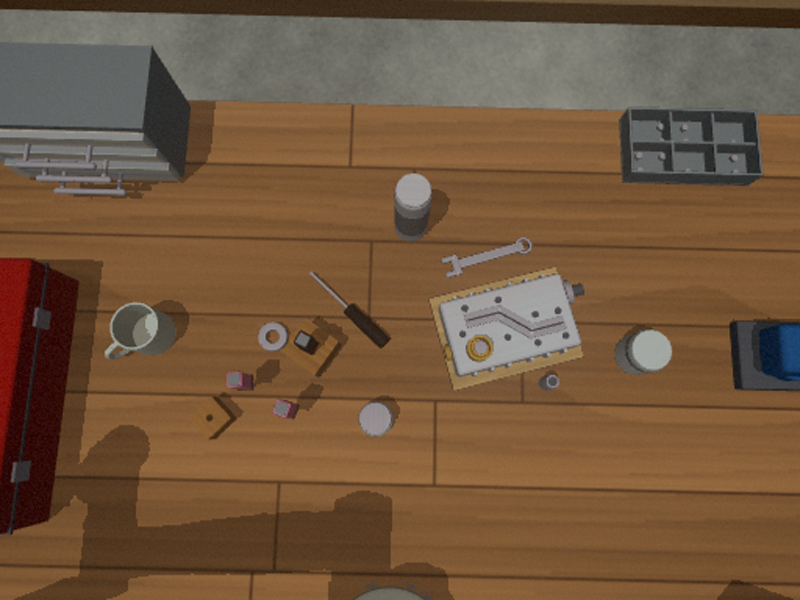

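View pics/side.png

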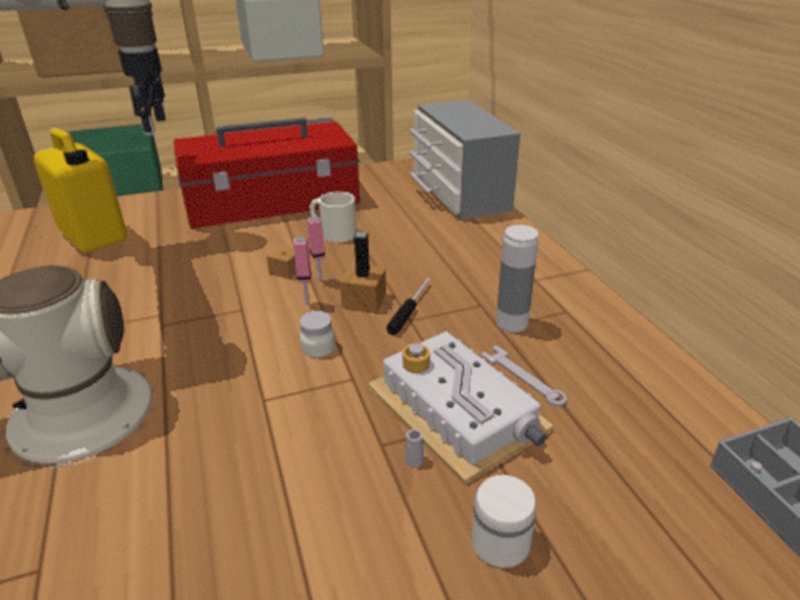

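Top picture: black-handled probe at (306,342) in the larger wooden block, two pink look-alikes at (238,380) and (285,408) standing free, and a smaller empty block at (213,417). The black one in the 70 mm block is the one meant. The casing is at (510,330), with the brass valve at (480,347), so the seam starts at the right end (565,326). I'll confirm in an enlarged crop and take measurements.

```bash
python3 - <<'E'
from h import *
a=np.load("top.npy",allow_pickle=True).item(); I=a["image"]
A=cv2.resize(I[190:290,120:260],None,fx=4,fy=4,interpolation=cv2.INTER_CUBIC)[:, :]
B=cv2.resize(I[168:253,272:378],None,fx=7.5,fy=7.5,interpolation=cv2.INTER_CUBIC)
cv2.imwrite("pics/c1.png",A[:400,:560]); cv2.imwrite("pics/c2.png",cv2.resize(B,(795,600)) if B.shape[0]>600 else B)
P=cloud(a)
# heights
def near(x,y,w=6):
    q=P[y-w:y+w+1,x-w:x+w+1].reshape(-1,3); return q
q=near(196,218,8); t=q[(q[:,2]>125)&(q[:,2]<165)]; print("handle top",t.mean(0),len(t),t.min(0),t.max(0))
q=P[190:245,175:225].reshape(-1,3); t=q[(abs(q[:,2]-60)<5)]
r=cv2.minAreaRect(t[:,:2].astype(np.float32)); print("holder top",r,len(t))
q=P[160:260,265:385].reshape(-1,3); t=q[abs(q[:,2]-61)<9]; r=cv2.minAreaRect(t[:,:2].astype(np.float32)); print("deck",r,len(t))
q=P[205:240,290:325].reshape(-1,3); t=q[(q[:,2]>80)&(q[:,2]<100)]; print("valve",t.mean(0),len(t),cv2.minEnclosingCircle(t[:,:2].astype(np.float32)))
# handle top black mask
g=I.max(2)
E
```

```text
handle top [489.26625027 143.03151824 143.39480738] 105 [475.7653313  128.93778441 125.25236341] [502.89539714 158.09719516 150.63104357]
holder top ((490.3722839355469, 144.3271484375), (71.00457000732422, 69.7700424194336), 56.867027282714844) 535
deck ((515.53173828125, -209.27455139160156), (189.47938537597656, 231.87667846679688), 15.828630447387695) 3810
valve [ 491.53747774 -140.84496773   87.73427533] 135 ((492.0536804199219, -141.24966430664062), 21.47630500793457)
```

View pics/c1.png

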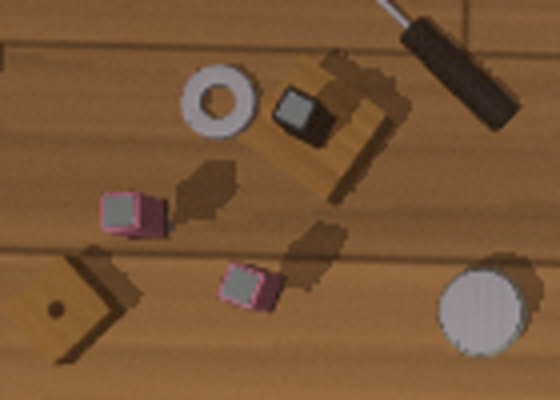

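View pics/c2.png

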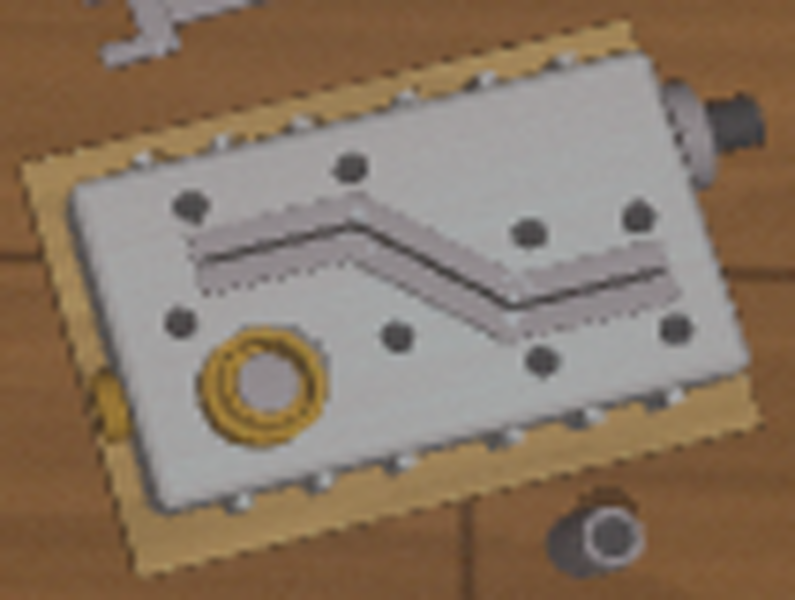

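Crop 1 confirms that the black-handled probe at (303,112) stands in the 71x70 mm block, and that the small block is empty. Crop 2 shows the dark line running (665,269) → (515,305) → (355,226) → (203,262), with the plunger head at (268,382). I'll turn these into positions.

```bash
python3 - <<'E'
from h import *
a=np.load("top.npy",allow_pickle=True).item(); I=a["image"];P=cloud(a)
for x,y in((665,269),(515,305),(355,226),(203,262)):
    print(ray(a,272+(x+.5)/7.5-.5,168+(y+.5)/7.06-.5,66))
print("plunger",ray(a,272+268/7.5-.5,168+382/7.06-.5,93))
# handle top
m=(P[:,:,2]>138)&(P[:,:,2]<152); m[:190]=0;m[245:]=0;m[:,:175]=0;m[:,225:]=0
t=P[m][:,:2].astype(np.float32); print(cv2.minAreaRect(t),P[m].mean(0))
v,u=np.nonzero(m); print(ray(a,u.mean(),v.mean(),145))
for z in (120,230):pass
b=np.load("side.npy",allow_pickle=True).item()
print("side px of top",pix(b,[489,143,145])/.64, pix(b,[491.5,-141,93])/.64)
bp=[v for v in [(300,118)]]
q=P[195:230,155:215].reshape(-1,3); 
print("bearing",ray(a,120+219/4,190+101/4,15))
s=arm.read_state(); R=Ro.from_quat(s["ee_rot"]).as_matrix(); print(R.round(3))
hand=grab("wrist")["hand_eye"]; print(np.round(hand,3))
E
```

```text
[ 541.34136604 -286.4231035    66.        ]
[ 526.34204254 -232.82430581   66.        ]
[ 555.19865845 -176.33026138   66.        ]
[ 540.10753483 -122.1973525    66.        ]
plunger [ 491.9456224  -141.48978707   93.        ]
((490.4895324707031, 144.41038513183594), (24.14051628112793, 23.357868194580078), 61.927181243896484) [490.00716907 143.59712377 144.66722318]
[489.95591246 143.54912295 145.        ]
side px of top [359.36519313 235.0354225 ] [414.6250282  347.37881066]
bearing [510.78514929 215.71867894  15.        ]
[[ 0.964 -0.266 -0.   ]
 [-0.266 -0.964 -0.002]
 [ 0.     0.002 -1.   ]]
[[-2.00000e-03 -9.61000e-01 -2.78000e-01  7.16190e+01]
 [ 1.00000e+00 -1.00000e-03 -1.00000e-03 -3.20000e-01]
 [ 1.00000e-03 -2.78000e-01  9.61000e-01 -1.42418e+02]
 [ 0.00000e+00  0.00000e+00  0.00000e+00  1.00000e+00]]
```

Emit:
play_rows(travel=[[0.0181,0.0148,0],[0.0181,0.0148,0],[0.0181,0.0148,0],[0.0181,0.0148,0],[0.0181,0.0148,0],[0.0181,0.0148,0],[0.0181,0.0148,0],[0.0181,0.0148,0],[0.0181,0.0148,0],[0.0181,0.0148,0],[0.0181,0.0148,0],[0.0181,0.0148,0]], rotation=[[0,0,0],[0,0,0],[0,0,0],[0,0,0],[0,0,0],[0,0,0],[0,0,0],[0,0,0],[0,0,0],[0,0,0],[0,0,0],[0,0,0]], grip=[1,1,1,1,1,1,1,1,1,1,1,1])

```text
clock: 1.15
position: [328.5, 372.4, 231.1]
ee_rot: [0.991, -0.134, -0.0, 0.0]
contact_force: [-0.4, -0.2, 0.4]
gripper_width: 85.5
```

Emit:
play_rows(travel=[[0.0181,0.0148,0],[0.0181,0.0148,0],[0.0181,0.0148,0],[0.0181,0.0148,0],[0.0181,0.0148,0],[0.0181,0.0148,0],[0.0181,0.0148,0],[0.0181,0.0148,0],[0.0181,0.0148,0],[0.0181,0.0148,0],[0.0181,0.0148,0],[0.0181,0.0148,0]], rotation=[[0,0,0],[0,0,0],[0,0,0],[0,0,0],[0,0,0],[0,0,0],[0,0,0],[0,0,0],[0,0,0],[0,0,0],[0,0,0],[0,0,0]], grip=[1,1,1,1,1,1,1,1,1,1,1,1])

```text
clock: 2.15
position: [490.8, 143.6, 231.1]
ee_rot: [0.991, -0.134, -0.0, 0.0]
contact_force: [0.3, 0.1, 0.1]
gripper_width: 85.6
```

Emit:
play_rows(travel=[[0,0,0],[0,0,0],[0,0,0],[0,0,0]], rotation=[[0,0,0.11],[0,0,0.11],[0,0,0],[0,0,0]], grip=[1,1,1,1])

```text
clock: 2.48
position: [490.3, 144.6, 231.1]
ee_rot: [0.971, -0.241, -0.0, 0.0]
contact_force: [0.1, -0.4, 0.0]
gripper_width: 85.6
```

Emit:
play_rows(travel=[[0,0,0.012],[0,0,0.012],[0,0,0.012],[0,0,0.012],[0,0,0.012],[0,0,0.012],[0,0,0.012],[0,0,0.012],[0,0,0.012],[0,0,0.012],[0,0,0.012],[0,0,0.012]], rotation=[[0,0,0],[0,0,0],[0,0,0],[0,0,0],[0,0,0],[0,0,0],[0,0,0],[0,0,0],[0,0,0],[0,0,0],[0,0,0],[0,0,0]], grip=[1,1,1,1,1,1,1,1,1,1,1,1])

```text
clock: 3.48
position: [490.3, 145.1, 86.8]
ee_rot: [0.971, -0.24, 0.0, -0.0]
contact_force: [-0.4, -0.2, -0.4]
gripper_width: 85.1
```

Emit:
play_rows(travel=[[0,0,0],[0,0,0],[0,0,0],[0,0,0],[0,0,0],[0,0,0],[0,0,0],[0,0,0],[0,0,0],[0,0,0]], rotation=[[0,0,0],[0,0,0],[0,0,0],[0,0,0],[0,0,0],[0,0,0],[0,0,0],[0,0,0],[0,0,0],[0,0,0]], grip=[0,0,0,0,0,0,0,0,0,0])

```text
clock: 4.32
position: [491.0, 145.1, 88.2]
ee_rot: [0.97, -0.242, 0.001, -0.001]
contact_force: [-1.4, 0.3, 5.1]
gripper_width: 23.5
```

Emit:
play_rows(travel=[[0,0,-0.009],[0,0,-0.009],[0,0,-0.009],[0,0,-0.009],[0,0,-0.009],[0,0,-0.009],[0,0,-0.009],[0,0,-0.009],[0,0,-0.009],[0,0,-0.009],[0,0,-0.009],[0,0,0]], rotation=[[0,0,0],[0,0,0],[0,0,0],[0,0,0],[0,0,0],[0,0,0],[0,0,0],[0,0,0],[0,0,0],[0,0,0],[0,0,0],[0,0,0]], grip=[0,0,0,0,0,0,0,0,0,0,0,0])

```text
clock: 5.32
position: [491.6, 145.3, 188.6]
ee_rot: [0.97, -0.242, 0.002, -0.001]
contact_force: [0.3, 0.9, -0.9]
gripper_width: 23.4
```

```bash
python3 - <<'E'
from h import *
s=arm.read_state(); print(s["position"],s["gripper_width"],s["contact_force"]); print(Ro.from_quat(s["ee_rot"]).as_matrix().round(4))
d=grab("wrist"); e=grab("side"); p=s["position"]; np.save("w1.npy",d,allow_pickle=True); np.save("s1.npy",e,allow_pickle=True)
x,y,z=p
print("wrist px of expected tip",pix(d,[x,y,z-81]),"side",pix(e,[x,y,z-81]),pix(e,[x,y,z-81+55]))
u,v=pix(e,[x,y,z-60]).astype(int)
c=cv2.resize(e["image"][v-45:v+55,u-45:u+55],(500,500),interpolation=cv2.INTER_CUBIC); print("crop origin",u-45,v-45)
w=d["image"][:,:];w=cv2.resize(w,(667,500))[:, :]
cv2.imwrite("pics/c3.png",cv2.resize(np.hstack([c,w]),(795,341)))
cv2.imwrite("pics/c3s.png",c)
E
```

```text
[491.5561099  145.27031472 188.60726   ] 23.42548804232264 [ 0.28395359  0.90514149 -0.94002029]
[[ 0.8831 -0.4692  0.0038]
 [-0.4692 -0.8831  0.0018]
 [ 0.0025 -0.0033 -1.    ]]
wrist px of expected tip [257.17702444 201.12352513] side [231.24085983 161.34186191] [230.34185427 144.41847416]
crop origin 185 109
```

View pics/c3.png

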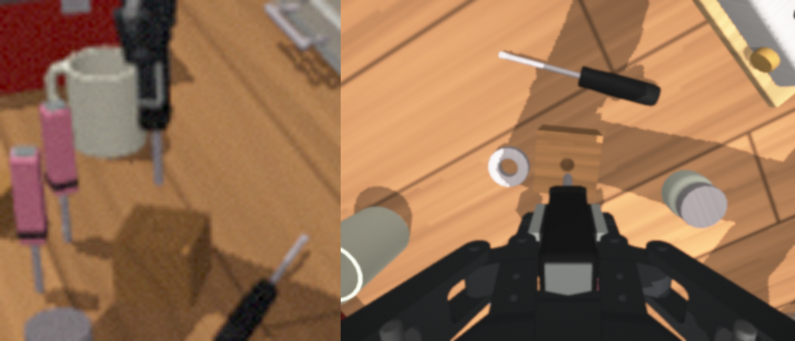

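The probe is in the gripper and upright, with its tip near side pixel (231.5,163) and wrist pixel (255,198). I'll measure the tip offset with numbers.

```bash
python3 - <<'E'
from h import *
d=np.load("w1.npy",allow_pickle=True).item();e=np.load("s1.npy",allow_pickle=True).item()
p=np.array([491.556,145.27,188.607])
for n,c in(("w",d),("s",e)):
    P=cloud(c); q=P[(abs(P[:,:,0]-p[0])<14)&(abs(P[:,:,1]-p[1])<14)&(c["depth"]>0)]
    q=q[(q[:,2]>95)&(q[:,2]<128)]; print(n,len(q),"minz",np.sort(q[:,2])[:6])
    for lo in range(96,128,6):
        t=q[(q[:,2]>=lo)&(q[:,2]<lo+6)]
        if len(t):print(lo,len(t),t.mean(0)-p)
print(d["K"][0,0],e["K"][0,0])
c=cv2.resize(d["image"][170:250,225:290],None,fx=7,fy=7,interpolation=cv2.INTER_CUBIC)
s=cv2.resize(e["image"][140:180,212:252],(560,560),interpolation=cv2.INTER_CUBIC)
cv2.imwrite("pics/c4.png",cv2.resize(np.hstack([c,s]) if c.shape[0]==560 else c,None,fx=.78,fy=1))
E
```

```text
w 87 minz [106.02869286 106.91322566 107.23031536 107.81131458 107.87176378
 107.87518413]
102 9 [  4.85557471  -0.5971028  -81.11058856]
108 20 [  4.48798087  -0.48505566 -76.88870239]
114 22 [  4.29559803  -0.73118887 -71.80669486]
120 28 [  4.60772143  -0.58346075 -65.45737393]
126 8 [  4.73173209  -0.1554354  -61.83765348]
s 18 minz [107.49552518 108.51733689 108.74332009 111.6149771  112.20429587
 112.2259011 ]
102 1 [  1.02751144  -4.3405021  -81.11147482]
108 6 [ -1.88479818  -4.55967409 -77.65966169]
114 6 [ -1.48055813  -4.22508572 -71.29718159]
120 4 [ -2.71675298  -4.28428937 -65.55036621]
126 1 [ -0.76936138  -3.41904789 -61.44569545]
290.26694246304504 393.5384544554504
```

View pics/c4.png

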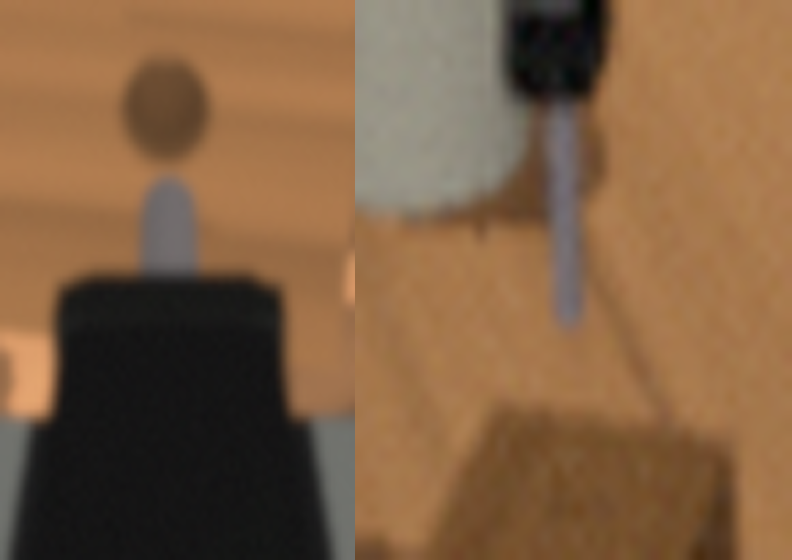

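```bash
python3 - <<'E'
from h import *
d=np.load("w1.npy",allow_pickle=True).item();e=np.load("s1.npy",allow_pickle=True).item()
p=np.array([491.556,145.27,188.607])
for h in(81,83.2,85):
    print(h,"wrist rim",pix(d,p+[3.5,-1.9,-h]),"side",pix(e,p+[0,0,-h]),"obs w (255.8,195.4) s",212+(570-355)/(14*.78),140+325/14)
E
```

```text
81 wrist rim [257.22028227 196.40304698] side [231.24085781 161.34199573] obs w (255.8,195.4) s 231.6886446886447 163.21428571428572
83.2 wrist rim [257.21905946 195.62286556] side [231.27585606 162.0008222 ] obs w (255.8,195.4) s 231.6886446886447 163.21428571428572
85 wrist rim [257.2180752  194.99487916] side [231.30443746 162.53885448] obs w (255.8,195.4) s 231.6886446886447 163.21428571428572
```

Emit:
play_rows(travel=[[0.0103,0.0149,-0.001],[0.0103,0.0149,-0.001],[0.0103,0.0149,-0.001],[0.0103,0.0149,-0.001],[0.0103,0.0149,-0.001],[0.0103,0.0149,-0.001],[0.0103,0.0149,-0.001],[0.0103,0.0149,-0.001],[0.0103,0.0149,-0.001],[0.0103,0.0149,-0.001],[0.0103,0.0149,0],[0.0103,0.0149,0]], rotation=[[0,0,0],[0,0,0],[0,0,0],[0,0,0],[0,0,0],[0,0,0],[0,0,0],[0,0,0],[0,0,0],[0,0,0],[0,0,0],[0,0,0]], grip=[0,0,0,0,0,0,0,0,0,0,0,0])

```text
clock: 6.42
position: [515.1, -72.1, 195.5]
ee_rot: [0.97, -0.242, -0.001, 0.0]
contact_force: [0.1, 0.6, -1.5]
gripper_width: 23.6
```

Emit:
play_rows(travel=[[0.0103,0.0149,0],[0.0103,0.0149,0],[0.0103,0.0149,0],[0.0103,0.0149,0],[0.0103,0.0149,0],[0.0103,0.0149,0],[0.0103,0.0149,0],[0.0103,0.0149,0],[0.0103,0.0149,0],[0.0103,0.0149,0],[0.0103,0.0149,0],[0.0103,0.0149,0]], rotation=[[0,0,0],[0,0,0],[0,0,0],[0,0,0],[0,0,0],[0,0,0],[0,0,0],[0,0,0],[0,0,0],[0,0,0],[0,0,0],[0,0,0]], grip=[0,0,0,0,0,0,0,0,0,0,0,0])

```text
clock: 7.42
position: [540.2, -287.8, 195.1]
ee_rot: [0.97, -0.242, -0.001, -0.0]
contact_force: [-0.3, -0.2, -1.3]
gripper_width: 23.1
```

```bash
python3 - <<'E'
from h import *
s=arm.read_state();p=s["position"];print(p,s["contact_force"]);print(Ro.from_quat(s["ee_rot"]).as_matrix().round(4))
d=grab("wrist"); np.save("w2.npy",d,allow_pickle=True)
for X in((541.3,-286.4,66),(526.3,-232.8,66),(555.2,-176.3,66),(540.1,-122.2,66)): print(pix(d,X))
print("tip",pix(d,p-[0,0,83.2]))
cv2.imwrite("pics/w2.png",cv2.resize(d["image"],(800,600),interpolation=cv2.INTER_CUBIC))
E
```

```text
[ 540.24805571 -287.79854333  195.09677381] [-0.26419075 -0.21618434 -1.31770897]
[[ 8.828e-01 -4.698e-01 -2.200e-03]
 [-4.698e-01 -8.828e-01  8.000e-04]
 [-2.400e-03  3.000e-04 -1.000e+00]]
[254.89129075 185.13647988]
[214.86550833 222.2200617 ]
[151.77066595 223.25743291]
[116.56553    257.89202863]
tip [256.80905753 199.82797823]
```

View pics/w2.png

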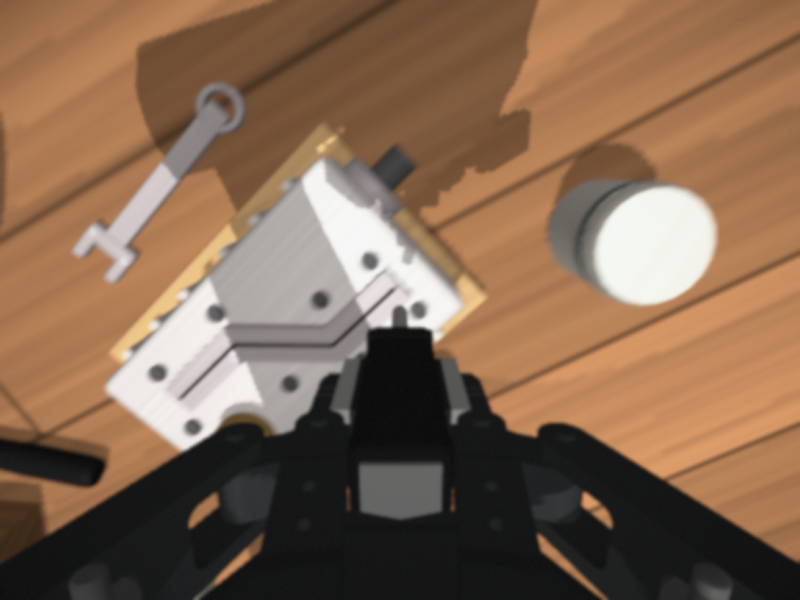

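The wrist view shows the tip near (400,310) and the seam running (394,290) → (331,345) → (233,345) → (181,397), all within about 3 px of prediction. I'll combine this with the top estimate.

```bash
python3 - <<'E'
from h import *
d=np.load("w2.npy",allow_pickle=True).item()
for x,y in((394,290),(331,345),(233,345),(181,397)): print(ray(d,(x+.5)*.64-.5+1.4,(y+.5)*.64-.5+.3,66).round(1))
E
```

```text
[ 541.5 -284.8   66. ]
[ 528.4 -231.9   66. ]
[ 558.  -176.4   66. ]
[ 543.4 -125.2   66. ]
```

Emit:
play_rows(travel=[[0,-0.0005,0.005],[0,-0.0005,0.005],[0,-0.0005,0.005],[0,-0.0005,0.005],[0,-0.0005,0.005],[0,0,0.005],[0,0,0.004],[0,0,0.003],[0,0,0.003],[0,0,0.002],[0,0,0.001],[0,0,0]], rotation=[[0,0,0],[0,0,0],[0,0,0],[0,0,0],[0,0,0],[0,0,0],[0,0,0],[0,0,0],[0,0,0],[0,0,0],[0,0,0],[0,0,0]], grip=[0,0,0,0,0,0,0,0,0,0,0,0])

```text
clock: 8.47
position: [541.9, -284.9, 153.1]
ee_rot: [0.97, -0.242, -0.0, 0.0]
contact_force: [0.7, 0.2, -0.9]
gripper_width: 23.4
```

```bash
python3 - <<'E'
from h import *
s=arm.read_state();p=s["position"];print(p,s["contact_force"])
d=grab("wrist")
W=cv2.resize(d["image"][150:300,100:300],None,fx=4,fy=4,interpolation=cv2.INTER_CUBIC)
cv2.imwrite("pics/w3.png",W)
R=Ro.from_quat(s["ee_rot"]).as_matrix()
Q=np.array([[541.4,-285.6],[527.4,-232.3],[556.6,-176.4],[541.7,-123.7]])
prev=p[:2]
for q in Q: print((R.T@np.r_[q-prev,0]).round(2)); prev=q
P=cloud(d);q=P[(abs(P[:,:,0]-p[0])<60)&(abs(P[:,:,1]-p[1]-50)<60)&(d["depth"]>0)]
z=q[:,2];print(np.histogram(z,bins=np.arange(54,76,2)))
print(pix(d,p-[-3.5,1.9,83.2]))
E
```

```text
[ 541.86204398 -284.86791422  153.13390179] [ 0.67780175  0.21407036 -0.8881109 ]
[-0.06  0.86  0.  ]
[-3.739e+01 -4.048e+01  1.000e-02]
[ -0.47 -63.07  -0.  ]
[-3.790e+01 -3.953e+01  1.000e-02]
(array([  24,   93, 5552, 3247,  434, 1856, 1150,    2,    4,    6]), array([54, 56, 58, 60, 62, 64, 66, 68, 70, 72, 74]))
[256.87054503 195.35389425]
```

View pics/w3.png

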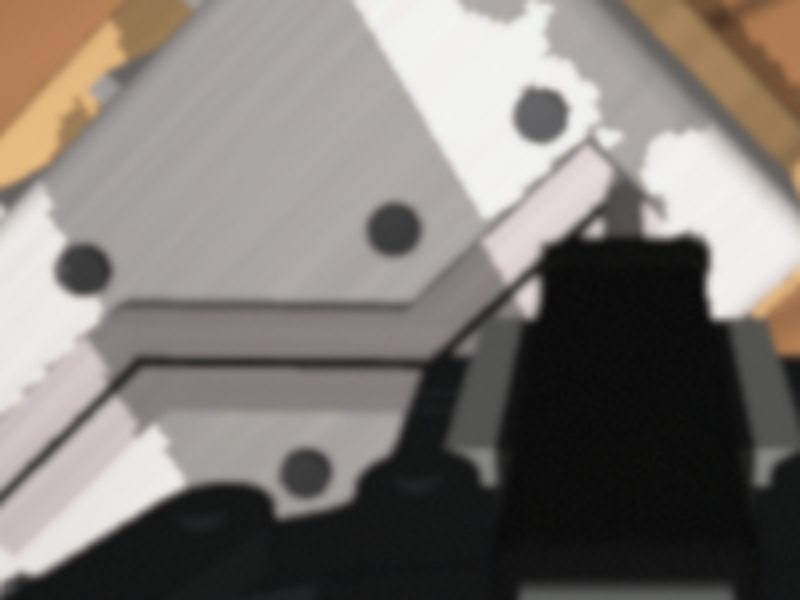

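The tip is on the line's end at (620,185) in the crop, about 4 mm up with no contact. I'll start the trace and lower by 1 mm as I go.

Emit:
play_rows(travel=[[-0.0014,-0.0015,0.0005],[-0.0014,-0.0015,0.0005],[-0.0014,-0.0015,0],[-0.0014,-0.0015,0],[-0.0014,-0.0015,0],[-0.0014,-0.0015,0],[-0.0014,-0.0015,0],[-0.0014,-0.0015,0],[-0.0014,-0.0015,0],[-0.0014,-0.0015,0],[-0.0014,-0.0015,0],[-0.0014,-0.0015,0]], rotation=[[0,0,0],[0,0,0],[0,0,0],[0,0,0],[0,0,0],[0,0,0],[0,0,0],[0,0,0],[0,0,0],[0,0,0],[0,0,0],[0,0,0]], grip=[0,0,0,0,0,0,0,0,0,0,0,0])

```text
clock: 9.52
position: [535.5, -260.9, 152.3]
ee_rot: [0.97, -0.242, 0.0, -0.0]
contact_force: [0.3, -0.3, -1.0]
gripper_width: 23.5
```

Emit:
play_rows(travel=[[-0.0014,-0.0015,0],[-0.0014,-0.0015,0],[-0.0014,-0.0015,0],[-0.0014,-0.0015,0],[-0.0014,-0.0015,0],[-0.0014,-0.0015,0],[-0.0014,-0.0015,0],[-0.0014,-0.0015,0],[-0.0014,-0.0015,0],[-0.0014,-0.0015,0],[-0.0014,-0.0015,0],[-0.0014,-0.0015,0]], rotation=[[0,0,0],[0,0,0],[0,0,0],[0,0,0],[0,0,0],[0,0,0],[0,0,0],[0,0,0],[0,0,0],[0,0,0],[0,0,0],[0,0,0]], grip=[0,0,0,0,0,0,0,0,0,0,0,0])

```text
clock: 10.52
position: [529.1, -237.1, 152.3]
ee_rot: [0.97, -0.242, 0.0, 0.0]
contact_force: [0.2, 0.4, -1.9]
gripper_width: 23.2
```

Emit:
play_rows(travel=[[-0.0018,-0.0017,0],[-0.0018,-0.0017,0],[0,-0.0021,0],[0,-0.0021,0],[0,-0.0021,0],[0,-0.0021,0],[0,-0.0021,0],[0,-0.0021,0],[0,-0.0021,0],[0,-0.0021,0],[0,-0.0021,0],[0,-0.0021,0]], rotation=[[0,0,0],[0,0,0],[0,0,0],[0,0,0],[0,0,0],[0,0,0],[0,0,0],[0,0,0],[0,0,0],[0,0,0],[0,0,0],[0,0,0]], grip=[0,0,0,0,0,0,0,0,0,0,0,0])

```text
clock: 11.52
position: [537.6, -213.9, 152.3]
ee_rot: [0.97, -0.242, -0.0, 0.0]
contact_force: [0.1, 0.1, -1.7]
gripper_width: 23.6
```

Emit:
play_rows(travel=[[0,-0.0021,0],[0,-0.0021,0],[0,-0.0021,0],[0,-0.0021,0],[0,-0.0021,0],[0,-0.0021,0],[0,-0.0021,0],[0,-0.0021,0],[0,-0.0021,0],[0,-0.0021,0],[0,-0.0021,0],[0,-0.0021,0]], rotation=[[0,0,0],[0,0,0],[0,0,0],[0,0,0],[0,0,0],[0,0,0],[0,0,0],[0,0,0],[0,0,0],[0,0,0],[0,0,0],[0,0,0]], grip=[0,0,0,0,0,0,0,0,0,0,0,0])

```text
clock: 12.52
position: [549.4, -191.6, 152.3]
ee_rot: [0.97, -0.242, 0.0, -0.0]
contact_force: [0.5, -0.8, -0.9]
gripper_width: 23.9
```

Emit:
play_rows(travel=[[0,-0.0021,0],[0,-0.0021,0],[0,-0.0021,0],[0,-0.0021,0],[0,-0.0021,0],[0,-0.0021,0],[0,-0.0021,0],[0,-0.0021,0]], rotation=[[0,0,0],[0,0,0],[0,0,0],[0,0,0],[0,0,0],[0,0,0],[0,0,0],[0,0,0]], grip=[0,0,0,0,0,0,0,0])

```text
clock: 13.18
position: [557.3, -176.8, 152.3]
ee_rot: [0.97, -0.242, 0.0, 0.0]
contact_force: [0.5, -0.7, -1.3]
gripper_width: 23.3
```

Emit:
play_rows(travel=[[-0.0015,-0.0015,0],[-0.0015,-0.0015,0],[-0.0015,-0.0015,0],[-0.0015,-0.0015,0],[-0.0015,-0.0015,0],[-0.0015,-0.0015,0],[-0.0015,-0.0015,0],[-0.0015,-0.0015,0],[-0.0015,-0.0015,0],[-0.0015,-0.0015,0],[-0.0015,-0.0015,0],[-0.0015,-0.0015,0]], rotation=[[0,0,0],[0,0,0],[0,0,0],[0,0,0],[0,0,0],[0,0,0],[0,0,0],[0,0,0],[0,0,0],[0,0,0],[0,0,0],[0,0,0]], grip=[0,0,0,0,0,0,0,0,0,0,0,0])

```text
clock: 14.18
position: [549.7, -152.5, 152.3]
ee_rot: [0.97, -0.242, 0.0, -0.0]
contact_force: [0.1, 0.3, -1.3]
gripper_width: 22.9
```

Emit:
play_rows(travel=[[-0.0015,-0.0015,0],[-0.0015,-0.0015,0],[-0.0015,-0.0015,0],[-0.0015,-0.0015,0],[-0.0015,-0.0015,0],[-0.0015,-0.0015,0],[-0.0015,-0.0015,0],[-0.0015,-0.0015,0],[-0.0015,-0.0015,0],[-0.0015,-0.0015,0],[-0.0015,-0.0015,0],[-0.0015,-0.0015,0]], rotation=[[0,0,0],[0,0,0],[0,0,0],[0,0,0],[0,0,0],[0,0,0],[0,0,0],[0,0,0],[0,0,0],[0,0,0],[0,0,0],[0,0,0]], grip=[0,0,0,0,0,0,0,0,0,0,0,0])

```text
clock: 15.18
position: [542.2, -128.1, 152.3]
ee_rot: [0.97, -0.242, -0.0, -0.0]
contact_force: [-0.1, -0.1, 0.0]
gripper_width: 23.2
```

Emit:
play_rows(travel=[[-0.0013,-0.0015,0],[-0.0013,-0.0015,0],[0,0,0],[0,0,0],[0,0,0],[0,0,0]], rotation=[[0,0,0],[0,0,0],[0,0,0],[0,0,0],[0,0,0],[0,0,0]], grip=[0,0,0,0,0,0])

```text
clock: 15.68
position: [541.4, -124.5, 152.3]
ee_rot: [0.97, -0.242, 0.0, -0.0]
contact_force: [0.5, -0.1, -1.0]
gripper_width: 23.5
```

```bash
python3 - <<'E'
from h import *
s=arm.read_state();p=s["position"];print(p,s["contact_force"]);print(Ro.from_quat(s["ee_rot"]).as_matrix().round(4))
e=grab("side"); d=grab("wrist");np.save("s4.npy",e,allow_pickle=True)
for c in(e,d): print("tip",pix(c,p-[0,0,83.2]),"seam6",pix(c,[541.7,-123.7,66]),"valve",pix(c,[492,-141.4,93]))
c=cv2.resize(e["image"][190:270,230:330],(500,400),interpolation=cv2.INTER_CUBIC)
w=cv2.resize(d["image"][160:300,180:285],(300,400),interpolation=cv2.INTER_CUBIC)
cv2.imwrite("pics/w4.png",np.hstack([c,w]))
E
```

```text
[ 541.42509796 -124.49473849  152.32364733] [ 0.53334055 -0.08553667 -0.95531647]
[[ 0.8828 -0.4697  0.    ]
 [-0.4697 -0.8828 -0.    ]
 [ 0.     -0.     -1.    ]]
tip [282.01302691 221.72158538] seam6 [281.96445079 222.51173359] valve [265.61738681 222.37508581]
tip [256.8021796  200.05936486] seam6 [255.78679355 199.06756153] valve [306.43945213 253.56812505]
```

View pics/w4.png

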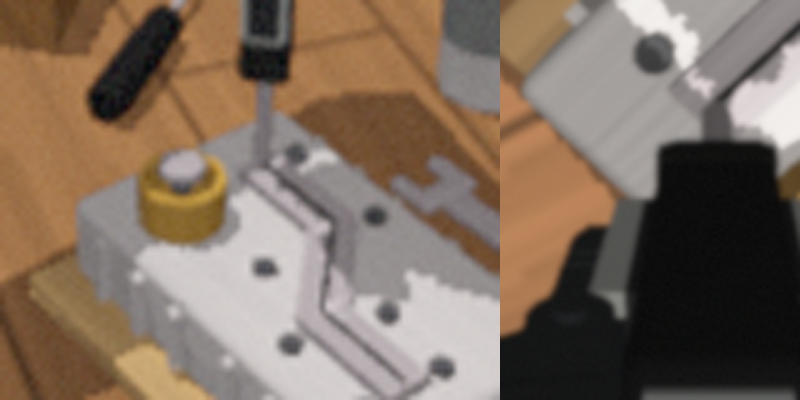

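The tip stopped on the line's end, side crop (263,165) and wrist crop (715,102). Next I'll lift and move over the valve.

Emit:
play_rows(travel=[[0,0,-0.006],[0,0,-0.006],[0,0,-0.006],[0,0,-0.006],[0,0,-0.006],[0,0,-0.006],[-0.0071,0.0075,0],[-0.007,0.0075,0],[-0.007,0.0075,0],[-0.007,0.0075,0],[-0.007,0.0075,0],[0,0,0]], rotation=[[0,0,0],[0,0,0],[0,0,0],[0,0,0],[0,0,0],[0,0,0],[0,0,0],[0,0,0],[0,0,0],[0,0,0],[0,0,0],[0,0,0]], grip=[0,0,0,0,0,0,0,0,0,0,0,0])

```text
clock: 16.78
position: [490.2, -141.7, 188.2]
ee_rot: [0.97, -0.243, -0.001, 0.0]
contact_force: [-0.3, 0.3, -0.9]
gripper_width: 23.3
```

Emit:
play_rows(travel=[[0,0,0.002],[0,0,0.002],[0,0,0.002],[0,0,0.002],[0,0,0.001],[0,0,0],[0,0,0],[0,0,0]], rotation=[[0,0,0],[0,0,0],[0,0,0],[0,0,0],[0,0,0],[0,0,0],[0,0,0],[0,0,0]], grip=[0,0,0,0,0,0,0,0])

```text
clock: 17.45
position: [493.0, -141.0, 179.3]
ee_rot: [0.97, -0.242, 0.0, 0.0]
contact_force: [0.3, -0.1, -0.7]
gripper_width: 23.6
```

```bash
python3 - <<'E'
from h import *
s=arm.read_state();p=s["position"];print(p,s["contact_force"])
e=grab("side"); d=grab("wrist")
for c in(e,d): print("tip",pix(c,p-[0,0,83.2]),"valve",pix(c,[492.8,-141.2,93]))
c=cv2.resize(e["image"][190:250,235:310],(500,400),interpolation=cv2.INTER_CUBIC)
w=cv2.resize(d["image"][160:300,205:310],(300,400),interpolation=cv2.INTER_CUBIC)
cv2.imwrite("pics/w5.png",np.hstack([c,w]))
E
```

```text
[ 492.98993195 -141.01446419  179.29362968] [ 0.27381383 -0.09958399 -0.68385731]
tip [265.95444768 221.15251641] valve [265.90527163 222.25280257]
tip [256.80750655 200.01840355] valve [257.10497975 198.97926716]
```

View pics/w5.png

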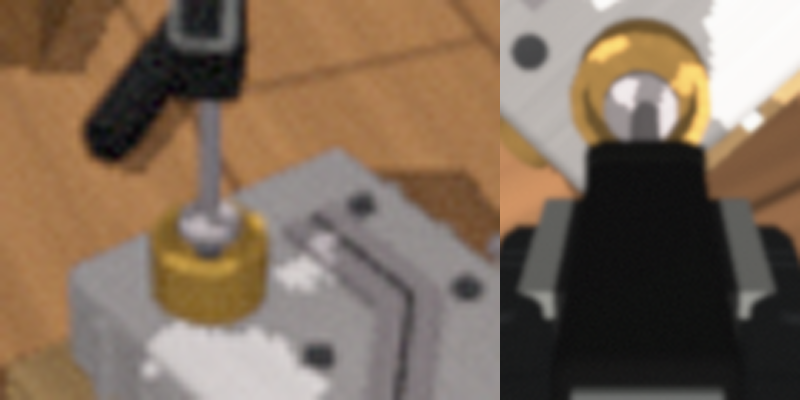

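The tip is centred on the plunger head, wrist crop (643,108). I'll press slowly and read the force.

Emit:
play_rows(travel=[[0,0,0.001],[0,0,0.001],[0,0,0.001],[0,0,0.001],[0,0,0.001],[0,0,0.001],[0,0,0.001],[0,0,0],[0,0,0],[0,0,0]], rotation=[[0,0,0],[0,0,0],[0,0,0],[0,0,0],[0,0,0],[0,0,0],[0,0,0],[0,0,0],[0,0,0],[0,0,0]], grip=[0,0,0,0,0,0,0,0,0,0])

```text
clock: 18.38
position: [492.9, -141.1, 172.5]
ee_rot: [0.97, -0.242, 0.0, 0.0]
contact_force: [-1.0, 0.6, 2.5]
gripper_width: 23.2
```

Emit:
play_rows(travel=[[0,0,0.001],[0,0,0.001],[0,0,0.001],[0,0,0.001],[0,0,0],[0,0,0],[0,0,0],[0,0,0]], rotation=[[0,0,0],[0,0,0],[0,0,0],[0,0,0],[0,0,0],[0,0,0],[0,0,0],[0,0,0]], grip=[0,0,0,0,0,0,0,0])

```text
clock: 19.05
position: [492.9, -141.1, 168.5]
ee_rot: [0.97, -0.242, 0.0, 0.0]
contact_force: [-1.5, 0.2, 5.6]
gripper_width: 23.4
```

```bash
python3 - <<'E'
from h import *
f=[]
for i in range(6):
    s=arm.read_state(); f.append(s["contact_force"][2]); e=grab("side")
p=s["position"];print(p,np.round(f,2))
print("tip",pix(e,p-[0,0,83.2]),"rim",pix(e,[492.8,-141.2,85]))
P=cloud(e);q=P[(np.hypot(P[:,:,0]-493,P[:,:,1]+141)<26)&(e["depth"]>0)];print(len(q),np.histogram(q[:,2],bins=np.arange(62,110,3)))
cv2.imwrite("pics/w6.png",cv2.resize(e["image"][200:245,245:300],(660,540),interpolation=cv2.INTER_CUBIC))
E
```

```text
[ 492.90175756 -141.09326706  168.38871349] [5.59 4.49 4.47 5.87 4.41 3.89]
tip [265.92684274 224.82026604] rim [265.90228457 224.91854501]
842 (array([27, 17, 22, 21, 23, 26, 31, 67, 49,  6,  1,  4,  4,  3,  4]), array([ 62,  65,  68,  71,  74,  77,  80,  83,  86,  89,  92,  95,  98,
       101, 104, 107]))
```

View pics/w6.png

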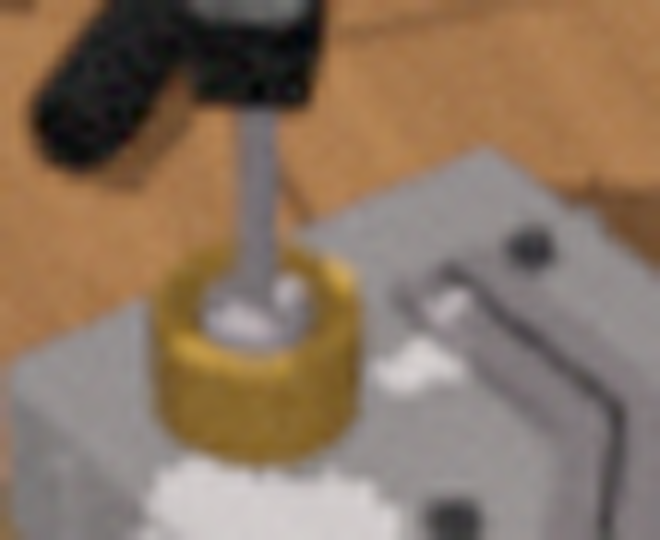

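The head centre (257,312) is level with the ring rim's centre, and the force of about 5.7 N (after subtracting the bias) agrees with flush. I'll hold, then hand in.

Emit:
play_rows(travel=[[0,0,0],[0,0,0],[0,0,0],[0,0,0],[0,0,0],[0,0,0],[0,0,0],[0,0,0],[0,0,0],[0,0,0]], rotation=[[0,0,0],[0,0,0],[0,0,0],[0,0,0],[0,0,0],[0,0,0],[0,0,0],[0,0,0],[0,0,0],[0,0,0]], grip=[0,0,0,0,0,0,0,0,0,0])

```text
clock: 20.18
position: [492.9, -141.0, 168.3]
ee_rot: [0.97, -0.242, 0.0, -0.0]
contact_force: [-0.7, 0.3, 4.9]
gripper_width: 23.3
```

```bash
python3 - <<'E'
from h import *
s=arm.read_state();print(s["clock"],s["position"],s["contact_force"],s["gripper_width"])
print(workorder.job_done())
E
```

```text
20.1833 [ 492.86254898 -141.03660718  168.32331421] [-0.68859267  0.29891472  4.88344874] 23.27244728172835
the job is handed in; nothing more can be done
None
```

I finished the leak check and handed the job in at 20.2 s, with the gripper still holding the probe and the plunger pressed down. No verdict was reported.

- **Probe:** I took the black-handled probe from the 70 mm holder.
- **Trace:** I moved its tip along the joint from seam0 to seam6 at about 2.5 cm/s, roughly 3 to 4 mm above the line. I felt no contact with the casing on the way.
- **Plunger, last checks:** By tip height the plunger is down about 8 mm. The force was 4.9 N as read, or about 5.7 N after subtracting the bias, which corresponds to about 7.4 mm. The side picture shows the head level with the guard ring's rim, and the grip held steady at 23.3 mm opening.
- **Disagreements:** The wrist and top cameras disagreed on the seam's position by 1 to 4 mm, so I followed the average of the two. I did not re-measure the bystanders at the end, but nothing I did or saw suggested that any had moved.

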